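# Sort the capped seasonings into their holders

### The arm

A 7-joint arm with a two-finger parallel gripper is mounted at the origin on a cart in front of the work surface, level with it; the furniture and walls round the work are solid. World frame = base frame: x ahead of the robot, y to its left, z up, the work surface at z = 0. Lengths are in mm, angles in rad, forces in N, time in s.
With the tool pointing down it reaches from about 400 to 875 mm from the base axis. Payload 4.4 kg.
Tool frame: the origin (TCP) lies on the centre line of the jaws, within the pads' length; the fingertips stand 11 mm ahead of it and the grasp point (between the pads) lies 8 mm behind it (ctrl.tips_ahead is the distance from the TCP to the fingertips, in mm); z points along the fingers, y is the line along which they close (so a half turn about z gives the same grasp; the last joint's range is limited). The gripper opens to 85 mm and grips with 20 to 120 N. Pads are 22 mm wide; open, the fingers measure 114 mm over their backs; the gripper's body (76 mm by 85 mm) begins 54 mm behind the grasp point. The pads swing forward as they close: fully open they stand 13 mm farther back than shut.
Start: joints at [1.077, 0.628, 0.038, 1.517, -0.027, 0.996, -0.02], TCP at [269.693, -591.425, 242.313] pointing down, gripper open.
Joint ranges: [-3.06, 3.06], [-0.37, 2.12], [-1.25, 1.32], [0.18, 2.47], [-1.1, 4.24], [0.23, 1.98], [-2.94, 2.94]. Speed limits (rad/s): [2.57, 2.57, 3.14, 3.14, 3.14, 3.14, 3.14].

### API

Orientations are given as [roll, pitch, yaw] about the fixed x, y, z axes, in that order (R = Rz(yaw) Ry(pitch) Rx(roll)).
In Python, from cell import ctrl, eyes, job gives the robot as it stands. The module is installed in compiled form; this text tells all that it offers.
- The arm moves only by the tool carry_out, never from a script. Its argument "moves" is a list of rows, each an object of numbers: "tx", "ty", "tz": the shift along the tool's x, y, z as a fraction of full scale; "twist": the turn about the tool's z as a fraction of full scale; "fingers": the opening, from 0 (shut) to 1 (fully open). In form: [{"tx": .., "ty": .., "tz": .., "twist": .., "fingers": ..}, ...]. A call has 1 to 12 rows; each row shifts and turns the commanded pose from where the row before left it, along the tool's axes as they then stand; what a row does not reach is not made up. Full scale, the value 1, is 0.3 m for a shift and pi rad for a turn. A row lasts 1/8 s, in which the tool goes at most 62.5 mm and 10.7 degrees, less where a joint would pass 70% of its speed; a pose out of reach is approached as far as the arm can. A call with a number of a shift or a turn outside -1 to 1 is refused whole. A call with a gripper value outside its range is refused whole. The fingers move at their own pace and stop on an object; the grip force is fixed at half the most. Time passes only in rows, so rows that do not move let the fingers close. It gives the time, the measured TCP pose, the force, the opening and the grip force at its end, in the units of the state.
- ctrl.read_state(): the state, without advancing time (a new reading comes with each control period).
- eyes.get_image(name): name is "scene" or "top" or "wrist"; returns a dict with "color" (400x640x3 uint8, blue, green, red), "fovy" (degrees; the focal length in pixels is half the picture's height over the tangent of half this angle, whatever the lens; pixels are square), "cx", "cy" (the principal point, pixels), "world_from_camera" (4x4, takes a point from camera to world coordinates). Camera axes: x right, y up, looking along -z (the intrinsics and any distortion apply to the point x, -y, -z); pixel columns grow to the right and rows downward; lengths in mm; the calibration is good to about 2 mm. The wrist camera is an equidistant fisheye: a pixel r from the principal point sees the ray r / f radians off the axis. A picture is of the moment at which its call begins. There is no depth.
- job.finish_job(): hands the job in; it is judged then, once.
The state is a dict: "clock": time; "qpos": joint angles; "qd": joint speeds; "tau": joint torques, N m; "eef_pos": TCP position; "tool_rot": TCP orientation; "force": force on the tool from outside, world axes, zero at the start; "torque": the same for the moment, N m; "width": finger opening in mm; "gripper_force": force on a finger pad.
Only numpy, scipy, OpenCV 4.12 (cv2) and the standard library are available. Lean on these libraries where they do the work, as an engineer would, in place of code of your own. Each camera call takes 0.05 s, during which the arm holds its last target. There are 200 camera calls.

### The job

Set up the seasoning station: stand the three capped containers upright in the three round steel holders, one in each, by width: the narrow dropper bottle in the smallest holder, the spice jar in the middle-sized one and the wide mustard jar in the largest, where the spice jar has been left standing. Keep them upright and set each one down onto the holder's floor gently, without dropping it. The seasonings along the back wall stay there, and leave the timer, the tin, the roll of tape and the marker where they are.

Things in the scene. Friction and masses are not known exactly. Their poses are not given: they have to be found in the camera images.
- dropper_bottle_centre (a point): slim round brown bottle, 35 mm in diameter and 117 mm high, standing upright: its straight body reaches 76 mm up (grip that), above it a thin dark dropper with rubber bulb, 22 mm in diameter. Point: on its axis, half-way up (58.5 mm above its underside). Grip it 10 to 12 mm above this point, so that the bulb (its top 58.5 mm above the point) stays clear of the gripper's palm. z up along its axis
- spice_jar_centre (a point): round clear spice jar with a green cap, 46 mm in diameter and 106 mm high, standing at the start upright on the floor of the largest holder, not quite in its middle. Point: on its axis, half-way up (53 mm above its underside). Grip it some 20 to 30 mm above this point, by the top of the glass and the cap (45 mm wide, its top 53 mm above the point), so that the gripper's palm stays clear of the cap. z up along its axis
- mustard_jar_centre (a point): squat round jar of yellow mustard with a red screw lid, 62 mm in diameter (lid 57 mm) and 86 mm high, standing upright in the front part of the table near the holders (similar jars at the back, along the wall, are fixed and not meant). Point: on its axis, half-way up (43 mm above its underside). Grip it up to 15 mm above this point. z up along its axis
- small_holder: the smallest of three low round open holders of dark steel, fixed to the table: a plain round well of inner diameter 53 mm, outer diameter 61 mm, flaring to 67 mm at the lip; 21 mm high, inner floor 4 mm above the table. Origin on its axis at the table top; z up
- medium_holder: the middle-sized of three low round open holders of dark steel, fixed to the table: a plain round well of inner diameter 66 mm, outer diameter 74 mm, flaring to 80 mm at the lip; 21 mm high, inner floor 4 mm above the table. Origin on its axis at the table top; z up
- large_holder: the largest of three low round open holders of dark steel, fixed to the table: a plain round well of inner diameter 84 mm, outer diameter 92 mm, flaring to 98 mm at the lip; 21 mm high, inner floor 4 mm above the table. Origin on its axis at the table top; z up
- timer: bystander: low round kitchen timer, white base and red dial, 66 mm in diameter, only 38 mm high. Origin at the centre of its underside
- tin: bystander: short food tin with ring-pull lid, 75 mm in diameter, 58 mm high. Origin at the centre of its underside
- tape: bystander: roll of green tape lying flat, 94 mm in diameter, 24 mm high. Origin at the centre of its underside
- marker: bystander: white marker pen with black cap, 135 mm long along its y, 17 mm thick, lying near the robot's edge of the table. Origin at the centre of its underside
There are look-alikes about, which are no part of the job. Leave any purple look-alike of the part that bears spice_jar_centre alone.

How it is judged:
By the outcome, as a careful person would: the job done as asked, in the order asked, and still so for the second after the job is handed in, with the robot touching nothing.
It also fails if it takes over 77 s, if anything falls off the work surface, if the arm or the gripper's body presses on something with over 40 N, if the wrist force passes 120 N, or if a joint passes its speed limit or range.

## Working session

There is one attempt and no reset: what is moved stays moved. The work goes in short steps, Python scripts to look and compute and a tool call to move; the robot and the scene stay as the last step left them, time stands still between calls to the robot, and variables do not carry over. Pictures are saved under pics/ and viewed, at most 14 in all, crops included, and the job is handed in when it is done.

Besides the shell and the picture viewer there is one more tool, called after "Call:" as name(argument=value, ...), one argument or row to a line, values as JSON. carry_out: Moves the arm, as the interface text tells. Its arguments: {"type":"object","properties":{"moves":{"type":"array","items":{"type":"object","properties":{"tx":{"type":"number","minimum":-1,"maximum":1},"ty":{"type":"number","minimum":-1,"maximum":1},"tz":{"type":"number","minimum":-1,"maximum":1},"twist":{"type":"number","minimum":-1,"maximum":1},"fingers":{"type":"number"}}}}},"required":["moves"]}

```bash
mkdir -p pics
cat > h.py <<'E'
import numpy as np, cv2
from cell import ctrl, eyes, job
def grab(name,fn=None):
    d=eyes.get_image(name)
    if fn: cv2.imwrite('pics/'+fn,d['color'])
    np.save('pics/%s.npy'%name,d,allow_pickle=True); return d
def load(n): return np.load('pics/%s.npy'%n,allow_pickle=True).item()
def ray(d,u,v,fish=False):
    f=d['color'].shape[0]/2/np.tan(np.radians(d['fovy']/2))
    x,y=(u-d['cx'])/f,(v-d['cy'])/f
    if fish:
        r=np.hypot(x,y); k=np.sin(r)/r if r>1e-9 else 1; c=np.array([x*k,-y*k,-np.cos(r)])
    else: c=np.array([x,-y,-1])
    M=d['world_from_camera']; return M[:3,3],M[:3,:3]@c
def on(d,u,v,z,fish=False):
    o,r=ray(d,u,v,fish); return o+r*(z-o[2])/r[2]
E
python3 - <<'E'
from h import *
for n in ('scene','top','wrist'):
    d=grab(n,n+'0.png'); print(n,d['fovy'],d['cx'],d['cy'],d['world_from_camera'].round(2).tolist())
s=ctrl.read_state();print(s['eef_pos'],s['tool_rot'],s['clock'],s['width'],ctrl.tips_ahead)
E
```

```text
scene 52.68147350621766 322.3468081722577 211.1232451244038 [[0.69, 0.31, -0.65, -238.62], [-0.72, 0.33, -0.61, -848.05], [0.03, 0.89, 0.45, 518.11], [0.0, 0.0, 0.0, 1.0]]
top 54.39020709960358 319.71843096412096 201.58785474065857 [[0.02, 0.98, -0.18, 249.07], [-1.0, 0.02, 0.02, -227.77], [0.02, 0.18, 0.98, 921.62], [0.0, 0.0, 0.0, 1.0]]
wrist 65.70646984690485 310.0362995430262 198.4360205894859 [[0.41, 0.87, 0.26, 335.5], [-0.91, 0.4, 0.12, -561.4], [-0.0, -0.28, 0.96, 373.31], [0.0, 0.0, 0.0, 1.0]]
[ 269.52898566 -590.98029781  241.59287785] [-3.14009923e+00 -1.13597763e-05  4.27836605e-01] 0.15 85.0718386148776 11.0
```

View pics/scene0.png

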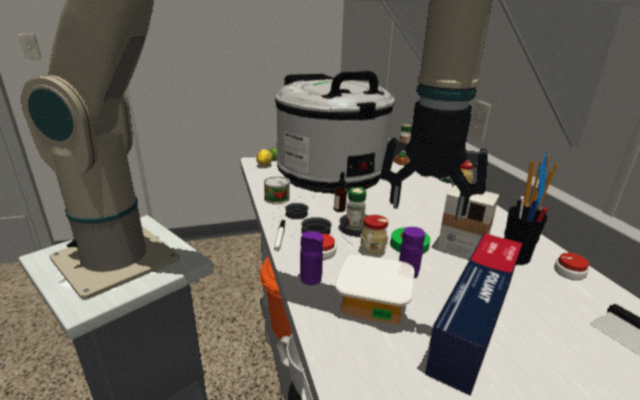

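View pics/top0.png

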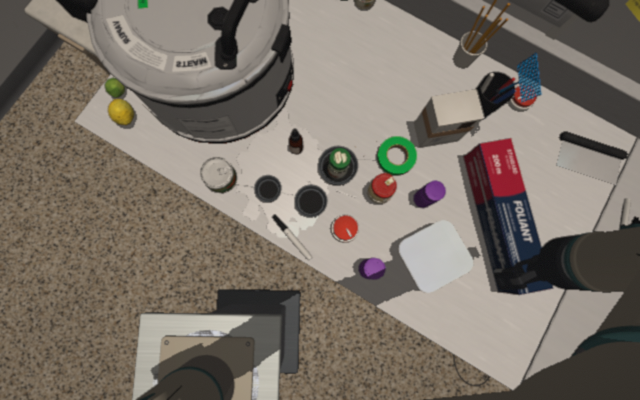

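The top view shows these positions in pixels:
- **To be moved:** the dropper is at (296,142), the spice jar with the green cap at (339,163) in the large holder, and the mustard at (383,188).
- **Holders:** the small one is at (267,188) and the medium one at (310,201).
- **Bystanders:** the timer is at (345,228), tape at (397,155), tin at (218,175) and marker at (292,237).
- **Look-alikes:** purple jars stand at (431,193) and (372,268).

For the red-topped candidates, the jar at (383,188) is tall in the scene view (375,235), with yellow glass. The one at (345,228) is the low timer. I'll confirm this in an enlarged crop.

Run:
```python
from h import *
t=load('top');im=t['color']
cv2.imwrite('pics/crop1.png',cv2.resize(im[110:260,190:450],None,fx=3,fy=3,interpolation=cv2.INTER_CUBIC))
hsv=cv2.cvtColor(im,cv2.COLOR_BGR2HSV)
def show(n,m,zs,box):
    mm=np.zeros_like(m);x0,y0,x1,y1=box;mm[y0:y1,x0:x1]=m[y0:y1,x0:x1]
    c=max(cv2.findContours(mm,cv2.RETR_EXTERNAL,cv2.CHAIN_APPROX_NONE)[0],key=cv2.contourArea)
    (u,v),r=cv2.minEnclosingCircle(c);e=cv2.fitEllipse(c)
    p=on(t,*e[0],zs);w=np.linalg.norm(on(t,e[0][0]+1,e[0][1],zs)-p)
    print(n,np.round(e[0],1),'diam mm',np.round(np.array(e[1])*w,1),p.round(1))
red=cv2.inRange(hsv,(0,120,80),(8,255,255))|cv2.inRange(hsv,(172,120,80),(180,255,255))
grn=cv2.inRange(hsv,(40,80,40),(85,255,255))
dark=cv2.inRange(hsv,(0,0,0),(180,255,75))
show('mustard',red,86,(360,165,410,210))
show('timer',red,38,(325,208,365,248))
show('spicecap',grn,110,(320,140,360,180))
show('tape',grn,24,(370,130,420,180))
show('small',dark,21,(248,168,287,208))
show('medium',dark,21,(287,180,333,222))
show('large',dark,21,(312,136,362,192))
show('dropper',dark,117,(282,122,308,160))
pur=cv2.inRange(hsv,(125,60,40),(165,255,255))
show('purple1',pur,106,(410,170,450,215));show('purple2',pur,106,(350,250,390,285))
```

```text
mustard [383.1 185.7] diam mm [50.2 53.2] [ 439.3 -381.1   86. ]
timer [345.3 227.3] diam mm [52.7 53.1] [ 350.7 -302.2   38. ]
spicecap [339.6 158.2] diam mm [44.7 45.5] [ 492.5 -282.6  110. ]
tape [396.6 155.1] diam mm [90.6 94.1] [ 529.4 -425.6   24. ]
small [267.3 188.5] diam mm [57.3 59.7] [ 440.5 -118.7   21. ]
medium [310.4 200.8] diam mm [69.6 71.8] [ 413.6 -221.    21. ]
large [337.4 165.4] diam mm [88. 91.] [ 501.1 -283.7   21. ]
dropper [295.2 141.8] diam mm [27.9 48.6] [ 524.6 -186.1  117. ]
purple1 [429.6 193.6] diam mm [42.1 75.5] [ 419.6 -477.5  106. ]
purple2 [371.9 268.3] diam mm [42.5 54.3] [ 258.9 -352.4  106. ]
```

View pics/crop1.png

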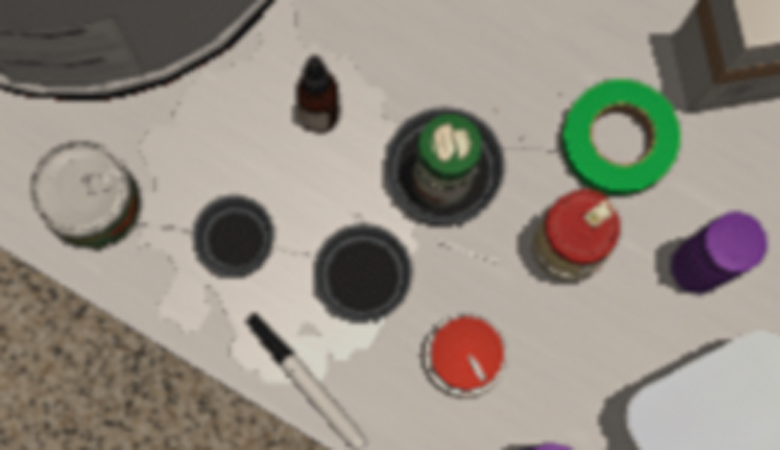

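The crop confirms it: the jar at (383,188) has yellow contents under a labelled red lid, so it is the mustard, and (345,228) is the flat timer. Next I'll work out the bottle position, the clearance to the cooker, and a cross-check from the scene view.

Run:
```python
from h import *
t=load('top');s=load('scene');im=s['color']
print('dropper top',on(t,295.3,131,112).round(),'base',on(t,296.7,149,6).round())
print('mustard lid',on(t,384,186,86).round(), 'spice', on(t,339.6,158.4,110).round())
for p in [(215,137),(270,115),(292,80),(160,122)]: print('cooker z0',on(t,*p,0).round()[:2])
for z in (150,200,250): print(z,[on(t,*p,z).round()[:2].tolist() for p in [(130,72),(185,98),(265,72),(290,20)]])
cv2.imwrite('pics/crop2.png',cv2.resize(im[60:275,240:450],None,fx=2.7,fy=2.7,interpolation=cv2.INTER_CUBIC))
# where top-view estimates project in scene
f=200/np.tan(np.radians(s['fovy']/2));M=np.linalg.inv(s['world_from_camera'])
for n,p in dict(small=(440.5,-118.7,21),med=(413.6,-221,21),large=(501,-283.7,21),spice=(492.5,-282.6,110),must=(439.3,-381,86),drop=(520,-186,117)).items():
    c=M[:3,:3]@p+M[:3,3];print(n,round(f*c[0]/-c[2]+s['cx'],1),round(-f*c[1]/-c[2]+s['cy'],1))
```

```text
dropper top [ 551. -185.  112.] base [ 544. -184.    6.]
mustard lid [ 439. -383.   86.] spice [ 492. -283.  110.]
cooker z0 [572.  18.]
cooker z0 [ 633. -115.]
cooker z0 [ 729. -167.]
cooker z0 [607. 156.]
150 [[659.0, 167.0], [603.0, 46.0], [667.0, -118.0], [792.0, -168.0]]
200 [[632.0, 141.0], [580.0, 29.0], [640.0, -126.0], [757.0, -172.0]]
250 [[606.0, 116.0], [557.0, 11.0], [613.0, -133.0], [722.0, -175.0]]
small 295.5 207.7
med 315.2 224.0
large 356.0 221.2
spice 355.8 190.7
must 373.7 219.7
drop 334.5 174.6
```

View pics/crop2.png

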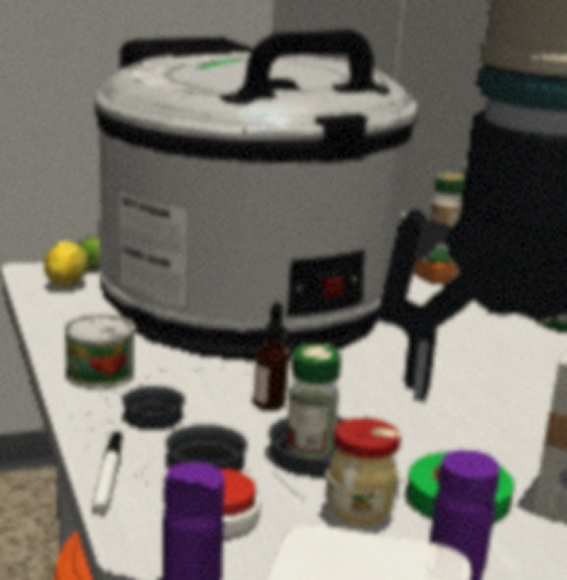

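The scene crop agrees with the top-view positions. The dropper tip is at about (342.6,174), the spice cap at (357,190) and the mustard lid at (376,220). The cooker wall is about 100 mm from the bottle. I'll turn to yaw 0, so the camera faces away from the cooker, and hover over the bottle.

Call:
carry_out(
  moves=[
    {"twist": 0.0455},
    {"twist": 0.0455},
    {"twist": 0.0452},
    {"tx": 0.1,"ty": -0.15},
    {"tx": 0.1,"ty": -0.15},
    {"tx": 0.1,"ty": -0.15},
    {"tx": 0.1,"ty": -0.15},
    {"tx": 0.1,"ty": -0.15},
    {"tx": 0.1,"ty": -0.15},
    {"tx": 0.1,"ty": -0.15},
    {"tx": 0.1,"ty": -0.15},
    {"tx": 0.1,"ty": -0.15},
  ],
)

```text
validation failed for argument at $.mo...
```

```bash
cat >> h.py <<'E'
def tri(obs):
    A=np.zeros((3,3));b=np.zeros(3)
    for d,u,v,fi in obs:
        o,r=ray(d,u,v,fi);r=r/np.linalg.norm(r);P=np.eye(3)-np.outer(r,r);A+=P;b+=P@o
    return np.linalg.solve(A,b)
E
python3 - <<'E'
from h import *
t=load('top');s=load('scene')
print('drop tip',tri([(t,295.3,131,0),(s,342.6,174,0)]).round(1),'must lid',tri([(t,384,186,0),(s,376.3,220,0)]).round(1),'spice',tri([(t,339.6,158.4,0),(s,357,190,0)]).round(1))
d=grab('wrist','w1.png')
st=ctrl.read_state();print(st['eef_pos'],st['tool_rot'],st['clock'],st['qpos'])
E
```

```text
drop tip [ 552.6 -185.7  109.7] must lid [ 440.3 -384.9   85.8] spice [ 492.8 -283.9  111.8]
[ 269.54054279 -591.08975315  241.75207436] [-3.14044715e+00  1.89163459e-05  4.27819339e-01] 0.2 [ 1.07720156  0.62898198  0.03845113  1.5179715  -0.026969    0.99630259
 -0.01999386]
```

View pics/w1.png

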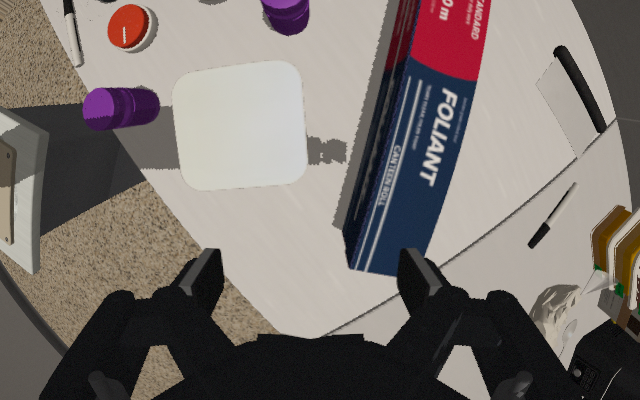

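The move call was refused because each row needs every field, so the picture still shows the start view: the foil box in the middle and the timer at (130,28). I'll repeat it with complete rows.

Call:
carry_out(
  moves=[
    {"tx": 0,"ty": 0,"tz": 0,"twist": 0.0455,"fingers": 1},
    {"tx": 0,"ty": 0,"tz": 0,"twist": 0.0455,"fingers": 1},
    {"tx": 0,"ty": 0,"tz": 0,"twist": 0.0452,"fingers": 1},
    {"tx": 0.103,"ty": -0.15,"tz": 0,"twist": 0,"fingers": 1},
    {"tx": 0.103,"ty": -0.15,"tz": 0,"twist": 0,"fingers": 1},
    {"tx": 0.103,"ty": -0.15,"tz": 0,"twist": 0,"fingers": 1},
    {"tx": 0.103,"ty": -0.15,"tz": 0,"twist": 0,"fingers": 1},
    {"tx": 0.103,"ty": -0.15,"tz": 0,"twist": 0,"fingers": 1},
    {"tx": 0.103,"ty": -0.15,"tz": 0,"twist": 0,"fingers": 1},
    {"tx": 0.103,"ty": -0.15,"tz": 0,"twist": 0,"fingers": 1},
    {"tx": 0.103,"ty": -0.15,"tz": 0,"twist": 0,"fingers": 1},
    {"tx": 0.103,"ty": -0.15,"tz": 0,"twist": 0,"fingers": 0.9},
  ],
)

```text
clock: 1.7
eef_pos: [548.6, -184.9, 242.3]
tool_rot: [3.141, -0.0, -0.0]
force: [-0.2, -1.1, -0.4]
width: 76.5
gripper_force: 0.0
```

Run:
```python
from h import *
d=grab('wrist','w2.png')
st=ctrl.read_state();print(st['eef_pos'],st['tool_rot'],st['clock'],st['qpos'],st['width'])
M=np.linalg.inv(d['world_from_camera']);f=200/np.tan(np.radians(d['fovy']/2))
for p in [(548,-186,117),(548,-186,0),(440.5,-119,4),(413.6,-221,4),(501,-284,4)]:
    c=M[:3,:3]@p+M[:3,3];x,y,z=c[0],-c[1],-c[2];r=np.hypot(x,y);k=f*np.arctan2(r,z)/r;print(p,round(x*k+d['cx']),round(y*k+d['cy']))
```

```text
[ 554.01087412 -175.33425262  242.0763087 ] [-3.13512194 -0.00437943  0.01058983] 1.75 [ 0.17100216  0.53068945  0.14084395  1.72077249 -0.10082438  0.89469657
 -1.20445942] 76.8263131992548
(548, -186, 117) 311 196
(548, -186, 0) 311 170
(440.5, -119, 4) 261 250
(413.6, -221, 4) 337 268
(501, -284, 4) 387 207
```

View pics/w2.png

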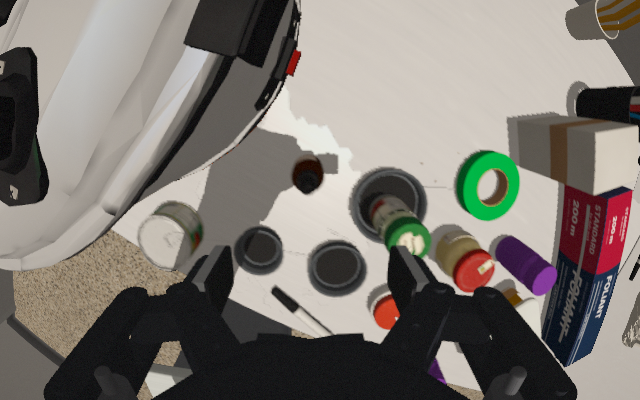

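The arm was still swinging when that picture was taken. It shows the bottle at (308,175), the small holder at (260,250), the medium at (337,267) and the large at (389,203), all matching my predictions. I'll let it settle and zoom in.

Call:
carry_out(
  moves=[
    {"tx": 0,"ty": 0,"tz": 0.05,"twist": 0,"fingers": 0.75},
    {"tx": 0,"ty": 0,"tz": 0,"twist": 0,"fingers": 0.75},
    {"tx": 0,"ty": 0,"tz": 0,"twist": 0,"fingers": 0.75},
  ],
)

```text
clock: 2.12
eef_pos: [546.8, -188.2, 227.2]
tool_rot: [3.141, 0.001, -0.003]
force: [-0.4, 0.7, 0.4]
width: 63.9
gripper_force: 0.0
```

```bash
cat >> h.py <<'E'
def wp(d,p):
    M=np.linalg.inv(d['world_from_camera']);f=200/np.tan(np.radians(d['fovy']/2))
    c=M[:3,:3]@np.array(p,float)+M[:3,3];x,y,z=c[0],-c[1],-c[2];r=np.hypot(x,y);k=f*np.arctan2(r,z)/r;return x*k+d['cx'],y*k+d['cy']
def mark(d,pts,box,k,fn):
    im=d['color'].copy();x0,y0,x1,y1=box
    c=cv2.resize(im[y0:y1,x0:x1],None,fx=k,fy=k,interpolation=cv2.INTER_CUBIC)
    for i,p in enumerate(pts):
        u,v=wp(d,p);q=(int((u-x0+.5)*k),int((v-y0+.5)*k));cv2.drawMarker(c,q,(255,0,255),cv2.MARKER_CROSS,9);print(p,round(u,1),round(v,1),q)
    cv2.imwrite('pics/'+fn,c)
E
python3 - <<'E'
from h import *
d=grab('wrist');st=ctrl.read_state();print(st['eef_pos'],st['tool_rot'],st['clock'],st['width'])
mark(d,[(548,-186,117),(548,-186,0),(440.5,-119,4),(413.6,-221,4),(501,-284,4)],(220,120,450,300),3.4,'w3.png')
E
```

```text
[ 547.17123506 -188.07359004  227.5020879 ] [ 3.14098856e+00  9.33956183e-05 -2.72827969e-03] 2.175 63.76564419195339
(548, -186, 117) 307.4 198.4 (298, 268)
(548, -186, 0) 308.2 170.4 (301, 172)
(440.5, -119, 4) 256.7 253.7 (126, 456)
(413.6, -221, 4) 335.4 272.0 (393, 518)
(501, -284, 4) 387.8 208.8 (572, 303)
```

View pics/w3.png

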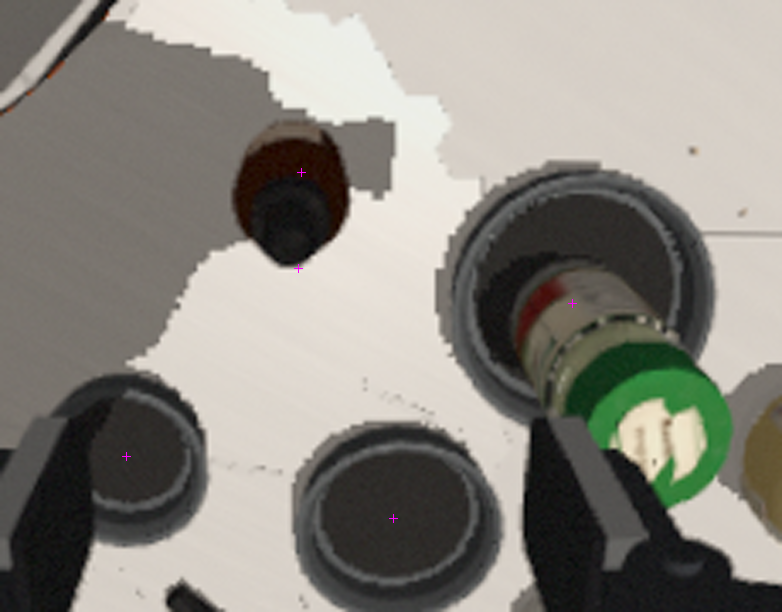

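The bottle's bulb tip is at crop (289,252), about 4 mm further in +x and 2 mm in +y than I estimated. The holder lips are centred at about (582,297) for the large one and (399,520) for the medium.

Run:
```python
from h import *
d=load('wrist')
g=lambda x,y,z:on(d,x/3.4+220,y/3.4+120,z,True).round(1)
print('tip',g(289,251,115),'body mid',g(291,188,70));
print('large',g(582,297,21),'med',g(399,521,21),'small',g(124,459,21),'medfloor',g(397,514,6))
print('diam large',np.linalg.norm(g(450,297,21)-g(714,297,21)),'med',np.linalg.norm(g(297,521,21)-g(502,521,21)))
print('spice cap',g(660,438,110))
```

```text
tip [ 551.3 -184.1  115. ] body mid [ 557.1 -184.    70. ]
large [ 508.4 -283.4   21. ] med [ 421.6 -222.    21. ] small [ 447.3 -121.9   21. ] medfloor [ 416.  -222.6    6. ]
diam large 96.20332634581823 med 76.4147237121224
spice cap [ 496.9 -284.4  110. ]
```

The views agree to within a few millimetres, and the fits have 9 mm or more of clearance. I'm using dropper (552,-185), small (444,-120.5), medium (418,-222), large (505,-284) and spice (494.7,-284). Now I'll descend on the bottle to TCP z = 62 and grip.

Call:
carry_out(
  moves=[
    {"tx": 0.015,"ty": -0.008,"tz": 0.08,"twist": 0,"fingers": 0.75},
    {"tx": 0,"ty": 0,"tz": 0.1,"twist": 0,"fingers": 0.75},
    {"tx": 0,"ty": 0,"tz": 0.1,"twist": 0,"fingers": 0.75},
    {"tx": 0,"ty": 0,"tz": 0.1,"twist": 0,"fingers": 0.75},
    {"tx": 0,"ty": 0,"tz": 0.1,"twist": 0,"fingers": 0.75},
    {"tx": 0,"ty": 0,"tz": 0.07,"twist": 0,"fingers": 0.75},
    {"tx": 0,"ty": 0,"tz": 0,"twist": 0,"fingers": 0.75},
    {"tx": 0,"ty": 0,"tz": 0,"twist": 0,"fingers": 0.75},
  ],
)

```text
clock: 3.18
eef_pos: [552.9, -184.9, 63.3]
tool_rot: [3.141, -0.002, -0.001]
force: [-0.0, -0.1, 1.3]
width: 64.0
gripper_force: 0.0
```

Call:
carry_out(
  moves=[
    {"tx": 0,"ty": 0,"tz": 0,"twist": 0,"fingers": 0.5},
    {"tx": 0,"ty": 0,"tz": 0,"twist": 0,"fingers": 0.4},
    {"tx": 0,"ty": 0,"tz": 0,"twist": 0,"fingers": 0.3},
    {"tx": 0,"ty": 0,"tz": 0,"twist": 0,"fingers": 0.2},
    {"tx": 0,"ty": 0,"tz": 0,"twist": 0,"fingers": 0.2},
  ],
)

```text
clock: 3.8
eef_pos: [553.2, -184.2, 63.7]
tool_rot: [3.141, -0.002, 0.0]
force: [-0.4, 0.0, 7.1]
width: 31.0
gripper_force: 58.8
```

Width 31 mm is less than the bottle's 35 mm, so I'm checking the grip by camera.

Run:
```python
from h import *
d=grab('wrist');st=ctrl.read_state();print(st['eef_pos'],st['force'],st['width'])
mark(d,[(552,-185,117)],(200,80,440,300),2.7,'w4.png')
```

```text
[ 553.27476436 -184.25325733   63.7391979 ] [-0.36065333  0.49475382  6.64495851] 31.020458084963597
(552, -185, 117) 312.4 342.9 (304, 711)
```

View pics/w4.png

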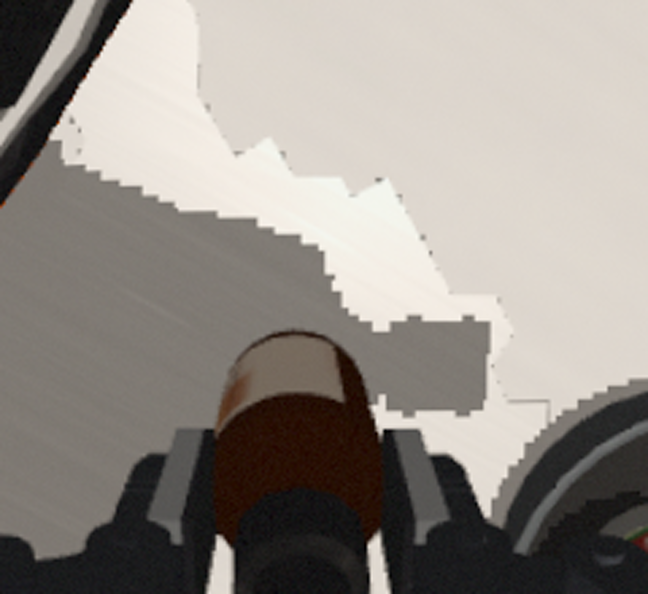

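Run:
```python
from h import *
d=load('wrist')
print('front of base',on(d,309.3,203,0,True),'front body top',on(d,309.5,80+393/2.7,76,True), 'bulb centre', on(d,311.8,80+560/2.7,100,True))
```

```text
front of base [ 565.12743645 -183.7387339     0.        ] front body top [ 578.73859467 -184.00963183   76.        ] bulb centre [ 563.8632389 -184.8651575  100.       ]
```

The base front is at x = 565, so the axis is about 548, some 5 mm behind the pad centre but safely within the pads. I'll lift and carry it above the small holder, then look.

Call:
carry_out(
  moves=[
    {"tx": 0,"ty": 0,"tz": -0.03,"twist": 0,"fingers": 0.2},
    {"tx": 0,"ty": 0,"tz": -0.07,"twist": 0,"fingers": 0.2},
    {"tx": 0,"ty": 0,"tz": -0.07,"twist": 0,"fingers": 0.2},
    {"tx": -0.06,"ty": -0.035,"tz": 0,"twist": 0,"fingers": 0.2},
    {"tx": -0.08,"ty": -0.045,"tz": 0,"twist": 0,"fingers": 0.2},
    {"tx": -0.08,"ty": -0.045,"tz": 0,"twist": 0,"fingers": 0.2},
    {"tx": -0.08,"ty": -0.045,"tz": 0,"twist": 0,"fingers": 0.2},
    {"tx": -0.055,"ty": -0.04,"tz": 0,"twist": 0,"fingers": 0.2},
    {"tx": 0,"ty": 0,"tz": 0,"twist": 0,"fingers": 0.2},
    {"tx": 0,"ty": 0,"tz": 0,"twist": 0,"fingers": 0.2},
    {"tx": 0,"ty": 0,"tz": 0,"twist": 0,"fingers": 0.2},
  ],
)

```text
clock: 5.22
eef_pos: [447.0, -121.7, 113.5]
tool_rot: [3.141, -0.001, -0.001]
force: [-0.7, -0.1, -0.6]
width: 30.8
gripper_force: 59.5
```

Run:
```python
from h import *
d=grab('wrist');st=ctrl.read_state();print(st['eef_pos'],st['force'],st['width'])
p=st['eef_pos']
a=cv2.resize(d['color'][130:300,200:420],None,fx=2.7,fy=2.7)
s=grab('top')['color'][130:230,225:345];s=cv2.resize(s,None,fx=1.65,fy=1.65,interpolation=cv2.INTER_CUBIC)
mark(d,[(444,-120.5,21),(444+33.5,-120.5,21),(p[0]-3,p[1],54)],(200,130,420,300),2.7,'w5.png')
c=cv2.imread('pics/w5.png');o=np.zeros((c.shape[0],c.shape[1]+s.shape[1],3),np.uint8);o[:,:c.shape[1]]=c;o[:s.shape[0],c.shape[1]:]=s;cv2.imwrite('pics/w5.png',o);print(o.shape)
```

```text
[ 446.75452875 -121.64411237  113.36282796] [-0.20940078  0.31258902 -1.08669384] 30.74401311267416
(444, -120.5, 21) 308.5 210.4 (294, 218)
(477.5, -120.5, 21) 308.4 167.2 (293, 101)
(np.float64(443.75452874963986), np.float64(-121.64411236546013), 54) 310.0 226.6 (298, 262)
(459, 792, 3)
```

View pics/w5.png

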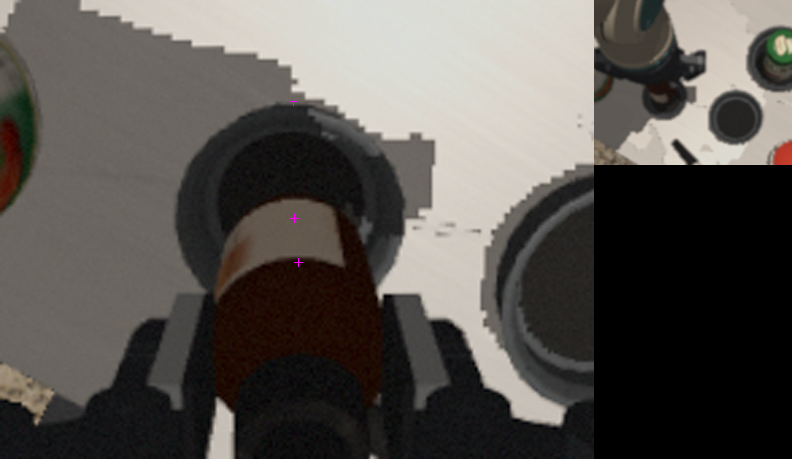

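The lip front edge is at (292,103) against a predicted (293,101), so the holder position is confirmed. The bottle base sits about 2.5 mm short in x, so I'll correct that and lower gently.

Call:
carry_out(
  moves=[
    {"tx": 0.008,"ty": -0.004,"tz": 0.03,"twist": 0,"fingers": 0.2},
    {"tx": 0,"ty": 0,"tz": 0.04,"twist": 0,"fingers": 0.2},
    {"tx": 0,"ty": 0,"tz": 0.03,"twist": 0,"fingers": 0.2},
    {"tx": 0,"ty": 0,"tz": 0.02,"twist": 0,"fingers": 0.2},
    {"tx": 0,"ty": 0,"tz": 0.015,"twist": 0,"fingers": 0.2},
    {"tx": 0,"ty": 0,"tz": 0.01,"twist": 0,"fingers": 0.2},
    {"tx": 0,"ty": 0,"tz": 0,"twist": 0,"fingers": 0.2},
    {"tx": 0,"ty": 0,"tz": 0,"twist": 0,"fingers": 0.2},
  ],
)

```text
clock: 6.32
eef_pos: [448.4, -119.9, 70.0]
tool_rot: [3.141, -0.0, -0.0]
force: [0.5, -0.1, -0.8]
width: 30.8
gripper_force: 59.5
```

Call:
carry_out(
  moves=[
    {"tx": 0,"ty": 0,"tz": 0.003,"twist": 0,"fingers": 0.2},
    {"tx": 0,"ty": 0,"tz": 0.003,"twist": 0,"fingers": 0.2},
    {"tx": 0,"ty": 0,"tz": 0,"twist": 0,"fingers": 0.2},
  ],
)

```text
clock: 6.7
eef_pos: [448.2, -119.8, 68.0]
tool_rot: [-3.142, -0.0, -0.0]
force: [-0.1, 0.7, -0.6]
width: 31.1
gripper_force: 59.5
```

Call:
carry_out(
  moves=[
    {"tx": 0,"ty": 0,"tz": 0.003,"twist": 0,"fingers": 0.2},
    {"tx": 0,"ty": 0,"tz": 0.003,"twist": 0,"fingers": 0.2},
    {"tx": 0,"ty": 0,"tz": 0,"twist": 0,"fingers": 0.2},
  ],
)

```text
clock: 7.08
eef_pos: [448.9, -119.8, 67.6]
tool_rot: [-3.142, -0.002, -0.0]
force: [-1.3, 1.2, 16.0]
width: 31.3
gripper_force: 61.5
```

The bottle is on the floor with 16 N. I'll open in stages and rise.

Call:
carry_out(
  moves=[
    {"tx": 0,"ty": 0,"tz": -0.003,"twist": 0,"fingers": 0.4},
    {"tx": 0,"ty": 0,"tz": 0,"twist": 0,"fingers": 0.6},
    {"tx": 0,"ty": 0,"tz": 0,"twist": 0,"fingers": 0.75},
    {"tx": 0,"ty": 0,"tz": -0.05,"twist": 0,"fingers": 0.75},
    {"tx": 0,"ty": 0,"tz": -0.1,"twist": 0,"fingers": 0.75},
    {"tx": 0,"ty": 0,"tz": -0.12,"twist": 0,"fingers": 0.85},
    {"tx": 0,"ty": 0,"tz": -0.12,"twist": 0,"fingers": 0.9},
    {"tx": 0.05,"ty": 0.15,"tz": -0.05,"twist": 0,"fingers": 0.9},
    {"tx": 0.05,"ty": 0.15,"tz": 0,"twist": 0,"fingers": 0.9},
    {"tx": 0.05,"ty": 0.15,"tz": 0,"twist": 0,"fingers": 0.9},
    {"tx": 0,"ty": 0.1,"tz": 0,"twist": 0,"fingers": 0.9},
    {"tx": 0,"ty": 0,"tz": 0,"twist": 0,"fingers": 0.9},
  ],
)

```text
clock: 8.57
eef_pos: [492.4, -288.0, 199.9]
tool_rot: [3.139, -0.0, -0.005]
force: [0.7, 1.0, -0.6]
width: 76.9
gripper_force: 0.0
```

Call:
carry_out(
  moves=[
    {"tx": 0,"ty": 0,"tz": 0,"twist": 0,"fingers": 0.9},
    {"tx": 0,"ty": 0,"tz": 0,"twist": 0,"fingers": 0.9},
  ],
)

```text
clock: 8.82
eef_pos: [493.4, -283.2, 199.4]
tool_rot: [-3.141, -0.0, 0.002]
force: [-0.3, 0.8, 0.1]
width: 77.0
gripper_force: 0.0
```

Run:
```python
from h import *
d=grab('wrist');st=ctrl.read_state();print(st['eef_pos'],st['force'],st['width'])
mark(d,[(494.7,-284,110),(505,-284,21),(418,-222,21),(444,-120.5,21),(548,-186,0)],(180,120,420,320),2.5,'w6.png')
s=grab('top')['color'][130:230,225:345];s=cv2.resize(s,None,fx=1.65,fy=1.65,interpolation=cv2.INTER_CUBIC)
c=cv2.imread('pics/w6.png');o=np.zeros((c.shape[0],c.shape[1]+s.shape[1],3),np.uint8);o[:,:c.shape[1]]=c;o[:s.shape[0],c.shape[1]:]=s;cv2.imwrite('pics/w6.png',o)
```

```text
[ 493.44294071 -283.37618412  199.35067394] [ 0.4313755  -0.65813521  0.38855751] 76.6039143629605
(494.7, -284, 110) 311.3 206.2 (329, 216)
(505, -284, 21) 311.1 169.8 (329, 125)
(418, -222, 21) 255.4 246.9 (189, 318)
(444, -120.5, 21) 169.4 223.6 (-25, 260)
(548, -186, 0) 221.3 128.3 (104, 22)
```

View pics/w6.png

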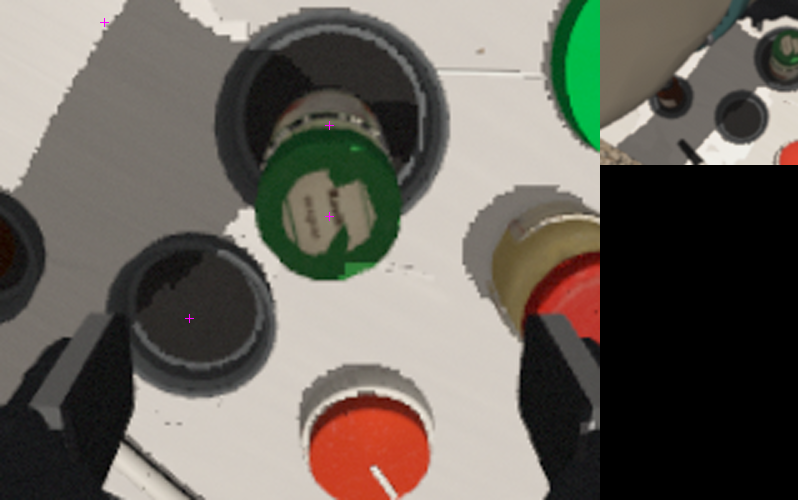

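The spice cap is centred at (329,210) and the bottle stands in the small holder. Refined lip positions are large (508.5,-285) and medium (419,-223). I'll descend on the spice jar to TCP z = 74.

Call:
carry_out(
  moves=[
    {"tx": 0.01,"ty": 0.002,"tz": 0.08,"twist": 0,"fingers": 0.9},
    {"tx": 0,"ty": 0,"tz": 0.1,"twist": 0,"fingers": 0.9},
    {"tx": 0,"ty": 0,"tz": 0.1,"twist": 0,"fingers": 0.9},
    {"tx": 0,"ty": 0,"tz": 0.09,"twist": 0,"fingers": 0.9},
    {"tx": 0,"ty": 0,"tz": 0.048,"twist": 0,"fingers": 0.9},
    {"tx": 0,"ty": 0,"tz": 0,"twist": 0,"fingers": 0.9},
    {"tx": 0,"ty": 0,"tz": 0,"twist": 0,"fingers": 0.7},
    {"tx": 0,"ty": 0,"tz": 0,"twist": 0,"fingers": 0.55},
    {"tx": 0,"ty": 0,"tz": 0,"twist": 0,"fingers": 0.45},
    {"tx": 0,"ty": 0,"tz": 0,"twist": 0,"fingers": 0.3},
    {"tx": 0,"ty": 0,"tz": 0,"twist": 0,"fingers": 0.3},
    {"tx": 0,"ty": 0,"tz": 0,"twist": 0,"fingers": 0.3},
  ],
)

```text
clock: 10.42
eef_pos: [497.0, -285.4, 75.1]
tool_rot: [3.141, -0.002, 0.0]
force: [-0.3, 0.3, 5.0]
width: 44.2
gripper_force: 60.3
```

Gripped at 44 mm. I'll lift, carry it over the medium holder and check.

Call:
carry_out(
  moves=[
    {"tx": 0,"ty": 0,"tz": -0.03,"twist": 0,"fingers": 0.3},
    {"tx": 0,"ty": 0,"tz": -0.07,"twist": 0,"fingers": 0.3},
    {"tx": 0,"ty": 0,"tz": -0.07,"twist": 0,"fingers": 0.3},
    {"tx": -0.03,"ty": -0.03,"tz": 0,"twist": 0,"fingers": 0.3},
    {"tx": -0.07,"ty": -0.05,"tz": 0,"twist": 0,"fingers": 0.3},
    {"tx": -0.07,"ty": -0.05,"tz": 0,"twist": 0,"fingers": 0.3},
    {"tx": -0.06,"ty": -0.05,"tz": 0,"twist": 0,"fingers": 0.3},
    {"tx": -0.03,"ty": -0.028,"tz": 0,"twist": 0,"fingers": 0.3},
    {"tx": 0,"ty": 0,"tz": 0,"twist": 0,"fingers": 0.3},
    {"tx": 0,"ty": 0,"tz": 0,"twist": 0,"fingers": 0.3},
    {"tx": 0,"ty": 0,"tz": 0,"twist": 0,"fingers": 0.3},
  ],
)

```text
clock: 11.8
eef_pos: [419.0, -223.7, 124.7]
tool_rot: [3.141, -0.001, -0.0]
force: [-0.3, 0.7, -1.5]
width: 43.8
gripper_force: 61.1
```

Run:
```python
from h import *
d=grab('wrist');st=ctrl.read_state();p=st['eef_pos'];print(p,st['force'],st['width'])
mark(d,[(419,-223,21),(419+40,-223,21),(419,-183,21),(419,-263,21),(p[0]+23,p[1],p[2]-71)],(200,100,440,300),2.7,'w7.png')
```

```text
[ 418.78086948 -223.56714269  124.65551832] [ 0.15580815 -0.50376524 -1.67639412] 44.02076591543067
(419, -223, 21) 309.3 202.3 (296, 277)
(459, -223, 21) 309.2 152.3 (296, 142)
(419, -183, 21) 259.5 202.3 (161, 277)
(419, -263, 21) 359.1 202.2 (431, 277)
(np.float64(441.7808694774032), np.float64(-223.56714268613126), np.float64(53.65551832435776)) 310.0 184.2 (298, 228)
```

View pics/w7.png

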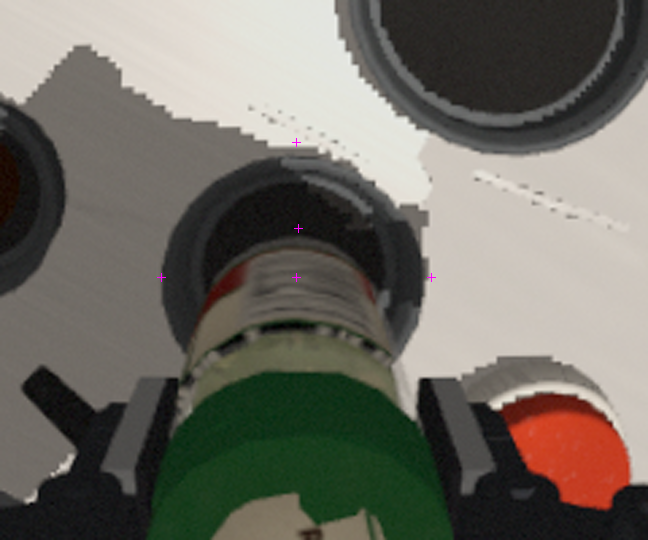

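The lip front is at (293,155) and the jar base front at (295,240). Both sit about 4 mm back of my prediction, so the jar is aligned over the well. I'll lower it.

Call:
carry_out(
  moves=[
    {"tx": 0,"ty": -0.004,"tz": 0.03,"twist": 0,"fingers": 0.3},
    {"tx": 0,"ty": 0,"tz": 0.045,"twist": 0,"fingers": 0.3},
    {"tx": 0,"ty": 0,"tz": 0.035,"twist": 0,"fingers": 0.3},
    {"tx": 0,"ty": 0,"tz": 0.025,"twist": 0,"fingers": 0.3},
    {"tx": 0,"ty": 0,"tz": 0.015,"twist": 0,"fingers": 0.3},
    {"tx": 0,"ty": 0,"tz": 0.008,"twist": 0,"fingers": 0.3},
    {"tx": 0,"ty": 0,"tz": 0,"twist": 0,"fingers": 0.3},
    {"tx": 0,"ty": 0,"tz": 0.002,"twist": 0,"fingers": 0.3},
    {"tx": 0,"ty": 0,"tz": 0,"twist": 0,"fingers": 0.3},
  ],
)

```text
clock: 12.98
eef_pos: [418.3, -221.9, 76.9]
tool_rot: [3.141, -0.0, -0.0]
force: [-0.3, 0.6, -1.7]
width: 43.6
gripper_force: 61.1
```

Call:
carry_out(
  moves=[
    {"tx": 0,"ty": 0,"tz": 0.002,"twist": 0,"fingers": 0.3},
    {"tx": 0,"ty": 0,"tz": 0.002,"twist": 0,"fingers": 0.3},
    {"tx": 0,"ty": 0,"tz": 0,"twist": 0,"fingers": 0.3},
  ],
)

```text
clock: 13.35
eef_pos: [418.2, -221.8, 75.5]
tool_rot: [-3.142, 0.0, -0.0]
force: [0.2, 0.4, -1.2]
width: 43.8
gripper_force: 61.1
```

Call:
carry_out(
  moves=[
    {"tx": 0,"ty": 0,"tz": 0.002,"twist": 0,"fingers": 0.3},
    {"tx": 0,"ty": 0,"tz": 0.002,"twist": 0,"fingers": 0.3},
    {"tx": 0,"ty": 0,"tz": 0,"twist": 0,"fingers": 0.3},
  ],
)

```text
clock: 13.72
eef_pos: [418.4, -221.8, 75.0]
tool_rot: [3.142, -0.001, -0.0]
force: [-1.1, 1.9, 8.2]
width: 44.0
gripper_force: 61.7
```

In contact at 8 N. I'll release, rise, move over to the mustard and turn to yaw 65°.

Call:
carry_out(
  moves=[
    {"tx": 0,"ty": 0,"tz": -0.002,"twist": 0,"fingers": 0.55},
    {"tx": 0,"ty": 0,"tz": 0,"twist": 0,"fingers": 0.7},
    {"tx": 0,"ty": 0,"tz": 0,"twist": 0,"fingers": 0.85},
    {"tx": 0,"ty": 0,"tz": -0.05,"twist": 0,"fingers": 0.85},
    {"tx": 0,"ty": 0,"tz": -0.12,"twist": 0,"fingers": 0.9},
    {"tx": 0,"ty": 0,"tz": -0.13,"twist": 0,"fingers": 1},
    {"tx": 0,"ty": 0,"tz": -0.12,"twist": 0,"fingers": 1},
    {"tx": 0.02,"ty": 0.14,"tz": 0,"twist": 0,"fingers": 1},
    {"tx": 0.02,"ty": 0.14,"tz": 0,"twist": 0,"fingers": 1},
    {"tx": 0.02,"ty": 0.14,"tz": 0,"twist": 0,"fingers": 1},
    {"tx": 0.013,"ty": 0.12,"tz": 0,"twist": 0,"fingers": 1},
  ],
)

```text
clock: 15.1
eef_pos: [440.1, -385.5, 202.1]
tool_rot: [3.141, -0.001, -0.001]
force: [0.5, -0.0, 0.7]
width: 85.5
gripper_force: 0.0
```

Call:
carry_out(
  moves=[
    {"tx": 0,"ty": 0,"tz": 0,"twist": -0.05,"fingers": 1},
    {"tx": 0,"ty": 0,"tz": 0,"twist": -0.052,"fingers": 1},
    {"tx": 0,"ty": 0,"tz": 0,"twist": -0.052,"fingers": 1},
    {"tx": 0,"ty": 0,"tz": 0,"twist": -0.052,"fingers": 1},
    {"tx": 0,"ty": 0,"tz": 0,"twist": -0.052,"fingers": 1},
    {"tx": 0,"ty": 0,"tz": 0,"twist": -0.052,"fingers": 1},
    {"tx": 0,"ty": 0,"tz": 0,"twist": -0.051,"fingers": 1},
    {"tx": 0,"ty": 0,"tz": 0,"twist": 0,"fingers": 1},
    {"tx": 0,"ty": 0,"tz": 0,"twist": 0,"fingers": 1},
    {"tx": 0,"ty": 0,"tz": 0,"twist": 0,"fingers": 1},
  ],
)

```text
clock: 16.35
eef_pos: [440.1, -383.9, 201.2]
tool_rot: [3.141, 0.0, 1.133]
force: [0.2, 0.6, -0.8]
width: 85.4
gripper_force: 0.0
```

Run:
```python
from h import *
d=grab('wrist');st=ctrl.read_state();p=st['eef_pos'];print(p,st['tool_rot'],st['force'],st['width'],st['qpos'])
mark(d,[(440,-384,86),(507,-284.5,21)],(130,80,450,320),2.4,'w8.png')
```

```text
[ 440.13441384 -383.79177676  201.07459957] [3.14156191e+00 2.68853694e-04 1.13300329e+00] [ 0.61392803  0.23190261 -0.9318147 ] 85.5366349268766 [ 0.77514696  0.58448577 -0.16497596  1.74850183  0.12476406  0.81868927
  0.11391994]
(440, -384, 86) 309.4 198.0 (431, 284)
(507, -284.5, 21) 328.1 64.4 (476, -36)
```

View pics/w8.png

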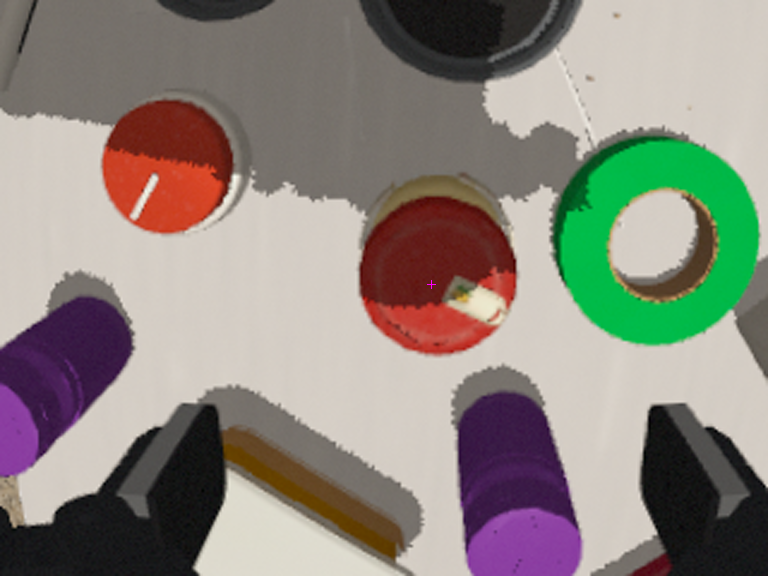

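The lid centre is at (438,275), so I need about +3.3 mm in tool x and +2.5 mm in tool y. I'm also checking the purple jar's distance from the gripper body.

Run:
```python
from h import *
d=load('wrist');g=lambda x,y,z:on(d,x/2.4+130,y/2.4+80,z,True)
l=g(438,275,86);R=np.array([[np.cos(1.133),np.sin(1.133)],[np.sin(1.133),-np.cos(1.133)]])
for n,q in dict(lid=l,purple_top=g(524,550,106),purple_top100=g(524,550,95),timer=g(168,167,38),tape=g(657,240,24)).items(): print(n,q.round(1),'tool frame rel lid',(R@(q-l)[:2]).round(1))
```

```text
lid [ 443.6 -382.4   86. ] tool frame rel lid [0. 0.]
purple_top [ 429.9 -488.2  106. ] tool frame rel lid [-101.6   32.4]
purple_top100 [ 427.9 -496.4   95. ] tool frame rel lid [-109.9   34.1]
timer [ 356.6 -304.8   38. ] tool frame rel lid [  33.4 -111.7]
tape [ 530.7 -424.7   24. ] tool frame rel lid [-1.4 96.8]
```

Call:
carry_out(
  moves=[
    {"tx": 0.009,"ty": 0.009,"tz": 0.08,"twist": 0,"fingers": 1},
    {"tx": 0,"ty": 0,"tz": 0.1,"twist": 0,"fingers": 1},
    {"tx": 0,"ty": 0,"tz": 0.1,"twist": 0,"fingers": 1},
    {"tx": 0,"ty": 0,"tz": 0.1,"twist": 0,"fingers": 1},
    {"tx": 0,"ty": 0,"tz": 0.09,"twist": 0,"fingers": 1},
    {"tx": 0,"ty": 0,"tz": 0.043,"twist": 0,"fingers": 1},
    {"tx": 0,"ty": 0,"tz": 0,"twist": 0,"fingers": 1},
    {"tx": 0,"ty": 0,"tz": 0,"twist": 0,"fingers": 0.85},
    {"tx": 0,"ty": 0,"tz": 0,"twist": 0,"fingers": 0.7},
    {"tx": 0,"ty": 0,"tz": 0,"twist": 0,"fingers": 0.5},
    {"tx": 0,"ty": 0,"tz": 0,"twist": 0,"fingers": 0.5},
    {"tx": 0,"ty": 0,"tz": 0,"twist": 0,"fingers": 0.5},
  ],
)

```text
clock: 17.9
eef_pos: [443.0, -382.5, 48.8]
tool_rot: [-3.141, 0.0, 1.133]
force: [-3.3, 1.6, 11.7]
width: 57.3
gripper_force: 62.0
```

Call:
carry_out(
  moves=[
    {"tx": 0,"ty": 0,"tz": -0.03,"twist": 0,"fingers": 0.5},
    {"tx": 0,"ty": 0,"tz": -0.07,"twist": 0,"fingers": 0.5},
    {"tx": 0,"ty": 0,"tz": -0.07,"twist": 0,"fingers": 0.5},
    {"tx": 0.045,"ty": 0.005,"tz": 0,"twist": 0,"fingers": 0.5},
    {"tx": 0.08,"ty": 0.01,"tz": 0,"twist": 0,"fingers": 0.5},
    {"tx": 0.08,"ty": 0.01,"tz": 0,"twist": 0,"fingers": 0.5},
    {"tx": 0.08,"ty": 0.01,"tz": 0,"twist": 0,"fingers": 0.5},
    {"tx": 0.06,"ty": 0.01,"tz": 0,"twist": 0,"fingers": 0.5},
    {"tx": 0.04,"ty": 0.01,"tz": 0,"twist": 0,"fingers": 0.5},
    {"tx": 0,"ty": 0,"tz": 0,"twist": 0,"fingers": 0.5},
    {"tx": 0,"ty": 0,"tz": 0,"twist": 0,"fingers": 0.5},
    {"tx": 0,"ty": 0,"tz": 0,"twist": 0,"fingers": 0.5},
  ],
)

```text
clock: 19.4
eef_pos: [506.8, -286.0, 98.0]
tool_rot: [-3.141, 0.001, 1.132]
force: [0.3, 0.5, -4.4]
width: 57.0
gripper_force: 65.4
```

Run:
```python
from h import *
d=grab('wrist');st=ctrl.read_state();p=st['eef_pos'];print(p,st['tool_rot'],st['force'],st['width'])
c=np.array([507,-285.,21]);X=np.array([.424,.906,0]);Y=np.array([.906,-.424,0])
mark(d,[c,c+49*X,c-49*Y,c+49*Y,np.array([p[0],p[1],p[2]-48.8])+31*X],(190,80,430,300),2.5,'w9.png')
```

```text
[ 506.88689742 -285.85043328   98.01706582] [-3.14148586e+00  5.33085139e-04  1.13245085e+00] [ 0.26390808 -0.30120186 -5.21650659] 56.87385580880424
[ 507. -285.   21.] 309.0 211.3 (298, 329)
[ 527.776 -240.606   21.   ] 308.8 142.3 (298, 157)
[ 462.606 -264.224   21.   ] 241.3 211.2 (129, 329)
[ 551.394 -305.776   21.   ] 376.8 211.1 (468, 328)
[ 520.03089742 -257.76443328   49.21706582] 309.2 178.7 (299, 247)
```

View pics/w9.png

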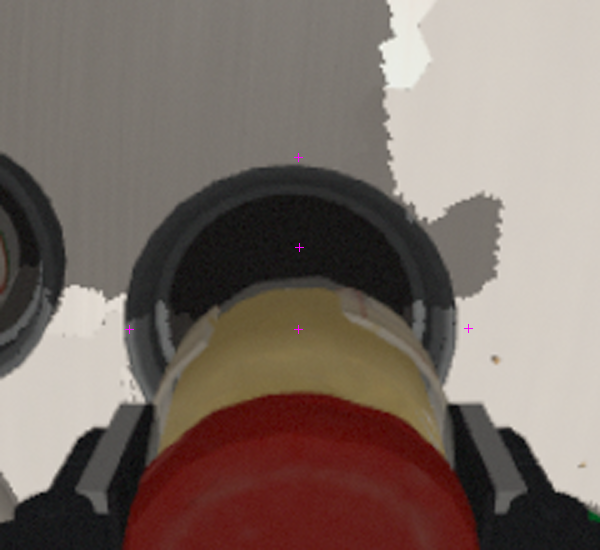

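The lip is centred at about column 291 with its front at row 165. The jar base front at row 278 is about 5 mm short in tool x and 2 mm right. I'll correct both and lower.

Call:
carry_out(
  moves=[
    {"tx": 0.016,"ty": -0.006,"tz": 0.02,"twist": 0,"fingers": 0.5},
    {"tx": 0,"ty": 0,"tz": 0.03,"twist": 0,"fingers": 0.5},
    {"tx": 0,"ty": 0,"tz": 0.035,"twist": 0,"fingers": 0.5},
    {"tx": 0,"ty": 0,"tz": 0.025,"twist": 0,"fingers": 0.5},
    {"tx": 0,"ty": 0,"tz": 0.015,"twist": 0,"fingers": 0.5},
    {"tx": 0,"ty": 0,"tz": 0.01,"twist": 0,"fingers": 0.5},
    {"tx": 0,"ty": 0,"tz": 0.007,"twist": 0,"fingers": 0.5},
    {"tx": 0,"ty": 0,"tz": 0,"twist": 0,"fingers": 0.5},
    {"tx": 0,"ty": 0,"tz": 0,"twist": 0,"fingers": 0.5},
  ],
)

```text
clock: 20.58
eef_pos: [508.1, -279.9, 55.7]
tool_rot: [3.141, -0.0, 1.134]
force: [-0.0, -0.1, -4.3]
width: 56.7
gripper_force: 65.3
```

Call:
carry_out(
  moves=[
    {"tx": 0,"ty": 0,"tz": 0.002,"twist": 0,"fingers": 0.5},
    {"tx": 0,"ty": 0,"tz": 0.002,"twist": 0,"fingers": 0.5},
    {"tx": 0,"ty": 0,"tz": 0,"twist": 0,"fingers": 0.5},
  ],
)

```text
clock: 20.95
eef_pos: [507.9, -279.7, 54.2]
tool_rot: [-3.141, -0.0, 1.134]
force: [-0.4, -0.5, -4.7]
width: 56.9
gripper_force: 65.3
```

Call:
carry_out(
  moves=[
    {"tx": 0,"ty": 0,"tz": 0.002,"twist": 0,"fingers": 0.5},
    {"tx": 0,"ty": 0,"tz": 0.002,"twist": 0,"fingers": 0.5},
    {"tx": 0,"ty": 0,"tz": 0,"twist": 0,"fingers": 0.5},
  ],
)

```text
clock: 21.32
eef_pos: [507.9, -279.8, 53.0]
tool_rot: [3.142, -0.0, 1.134]
force: [-0.6, 0.3, -4.5]
width: 56.6
gripper_force: 65.4
```

Call:
carry_out(
  moves=[
    {"tx": 0,"ty": 0,"tz": 0.001,"twist": 0,"fingers": 0.5},
    {"tx": 0,"ty": 0,"tz": 0,"twist": 0,"fingers": 0.5},
  ],
)

```text
clock: 21.58
eef_pos: [507.9, -279.7, 53.0]
tool_rot: [3.142, 0.0, 1.134]
force: [-0.6, 0.3, -1.4]
width: 56.9
gripper_force: 65.7
```

Call:
carry_out(
  moves=[
    {"tx": 0,"ty": 0,"tz": 0.002,"twist": 0,"fingers": 0.5},
    {"tx": 0,"ty": 0,"tz": 0,"twist": 0,"fingers": 0.5},
  ],
)

```text
clock: 21.82
eef_pos: [507.9, -279.7, 52.9]
tool_rot: [3.141, 0.0, 1.134]
force: [-1.9, 1.2, 5.0]
width: 57.1
gripper_force: 66.3
```

It is seated. I'll release, rise and back away for a final look.

Call:
carry_out(
  moves=[
    {"tx": 0,"ty": 0,"tz": 0,"twist": 0,"fingers": 0.75},
    {"tx": 0,"ty": 0,"tz": 0,"twist": 0,"fingers": 0.9},
    {"tx": 0,"ty": 0,"tz": 0,"twist": 0,"fingers": 1},
    {"tx": 0,"ty": 0,"tz": -0.05,"twist": 0,"fingers": 1},
    {"tx": 0,"ty": 0,"tz": -0.12,"twist": 0,"fingers": 1},
    {"tx": 0,"ty": 0,"tz": -0.15,"twist": 0,"fingers": 1},
    {"tx": 0,"ty": 0,"tz": -0.15,"twist": 0,"fingers": 1},
    {"tx": -0.12,"ty": 0,"tz": -0.05,"twist": 0,"fingers": 1},
    {"tx": -0.15,"ty": 0,"tz": 0,"twist": 0,"fingers": 1},
    {"tx": -0.15,"ty": 0,"tz": 0,"twist": 0,"fingers": 1},
    {"tx": -0.1,"ty": 0,"tz": 0,"twist": 0,"fingers": 1},
    {"tx": 0,"ty": 0,"tz": 0,"twist": 0,"fingers": 1},
  ],
)

```text
clock: 23.32
eef_pos: [439.8, -424.2, 209.0]
tool_rot: [3.141, 0.002, 1.129]
force: [0.3, -0.9, -1.0]
width: 85.2
gripper_force: 0.0
```

Run:
```python
from h import *
t=grab('top')['color'][110:260,190:450];s=grab('scene')['color'][150:275,240:450]
a=cv2.resize(t,(650,375),interpolation=cv2.INTER_CUBIC);b=cv2.resize(s,(370,220),interpolation=cv2.INTER_CUBIC)
w=cv2.resize(grab('wrist')['color'],(352,220))
o=np.zeros((600,730,3),np.uint8);o[:375,:650]=a;o[376:596,:370]=b;o[376:596,375:727]=w
cv2.imwrite('pics/fin.png',o);st=ctrl.read_state();print(st['eef_pos'],st['clock'])
```

```text
[ 442.87699566 -419.66515752  208.67461789] 23.475
```

View pics/fin.png

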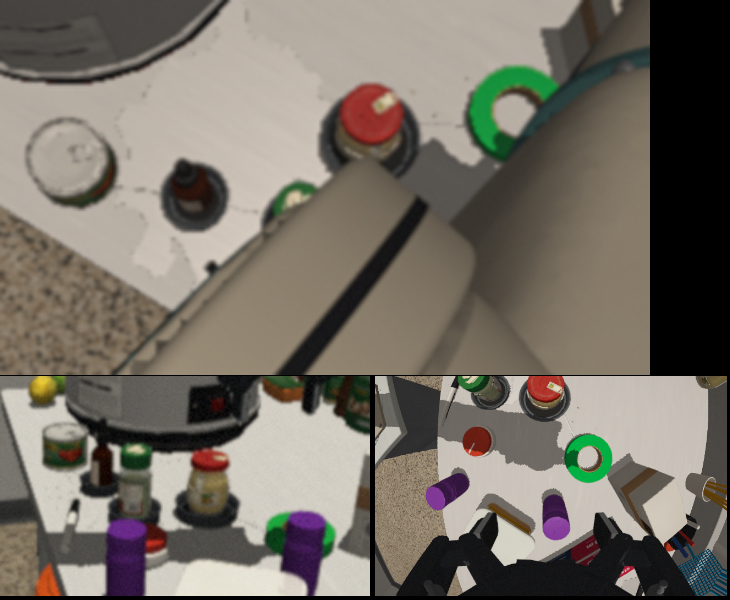

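The dropper (190,190), the spice jar (295,200) and the mustard (370,130) each stand upright in their own holder. The timer, tape, tin and marker are where they were.

Call:
carry_out(
  moves=[
    {"tx": 0,"ty": 0,"tz": 0,"twist": 0,"fingers": 1},
    {"tx": 0,"ty": 0,"tz": 0,"twist": 0,"fingers": 1},
  ],
)

```text
clock: 23.72
eef_pos: [442.6, -420.1, 208.3]
tool_rot: [3.141, -0.0, 1.136]
force: [-0.1, -0.6, 0.0]
width: 85.4
gripper_force: 0.0
```

```bash
python3 -c "
from cell import job;print(job.finish_job())"
```

```text
the job is handed in; nothing more can be done
None
```

The job is handed in at about 24 s of the 77 s allowed: the dropper bottle, spice jar and mustard jar stand upright in the small, medium and large holders, each lowered gently onto the floor, and the final pictures show nothing else moved.

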